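# Clear the carving chips into the drawer and pack the scraper away

### The job

Pull the shallow drawer all the way out by its black knob, then take the scraper block and wipe all four spruce chips off the top of the drawer unit, over its front edge and into the open drawer, without touching the chips with the gripper itself. Then pack the scraper block upright into the free space in the plywood tool box, flat on the box's floor beside the tailpiece and gauge, which stay in the box, and let go of it. Leave the drawer open, and leave the bass bar and bronze weight where they are.

Things in the scene. Friction and masses are not known exactly. Their poses are not given: they have to be found in the camera images.
- unit: Fixed low grey and blue steel drawer unit, 300 deep (its x) by 236 wide (its y) by 94 mm high. Origin at the centre of its underside. Its front, with the drawer, faces its own -x, at x = -150 mm; what is pushed over the front edge falls into the drawer when that is out.
- top_plate (a point): Centre of the unit's flat bare-steel top plate, 80 mm above the work surface; axes as the unit's. Blue lips 14 mm high bound it at both sides (inner faces y = +-98 mm) and at the back (x = +142 mm); the front edge, x = -150 mm, is open. Chips' middles start within x = -108 to +12, y = -60 to +60 mm, so x = +50 to +142 mm is free of chips.
- drawer (a joint): How far the drawer is pulled out, in m: 0 shut, 0.13 at its stop; it slides along the unit's -x with about 1.5 N of friction and stays where it is left. It starts 0 to 20 mm open.
- drawer_knob (a point): Grip point in the fat part of the drawer's turned black ebony knob, 46 mm above the work surface. Knob 30 mm in diameter, axis along the unit's x; the point is 31 mm in front of the drawer's front panel, the knob ends 11 mm further out, a 12 mm neck lies behind. Axes as the unit's. Can be pinched from above, fingers closing along the unit's y.
- drawer_floor (a point): Centre of the drawer's inner floor (moves with the drawer); axes as the unit's. Inside, the drawer is 244 long (its x, from -120 to +124 mm) by 208 mm wide; wooden sides 44 mm and blue front panel 55 mm high above this floor. The unit's top plate is 64 mm above this floor.
- chip0: Loose pale spruce chip, a ragged flat piece 66 by 22 by 12 mm, under 30 g. Origin at its middle; x along its length, z across its thickness (starts 86 mm above the work surface, flat on the unit's top).
- chip1: Loose pale spruce chip, a ragged flat piece 62 by 26 by 12 mm, under 30 g. Origin at its middle; x along its length, z across its thickness (starts 86 mm above the work surface, flat on the unit's top).
- chip2: Loose pale spruce chip, a ragged flat piece 64 by 20 by 12 mm, under 30 g. Origin at its middle; x along its length, z across its thickness (starts 86 mm above the work surface, flat on the unit's top).
- chip3: Loose pale spruce chip, a ragged flat piece 60 by 24 by 12 mm, under 30 g. Origin at its middle; x along its length, z across its thickness (starts 86 mm above the work surface, flat on the unit's top).
- scraper: Scraper block, about 0.3 kg, standing upright on the work surface. Lower part: maple with a steel sole, 28 thick (x) by 150 long (y) by 36 mm high; on it a dark wooden grip rib 22 thick (x) by 80 long (y), from 36 to 86 mm high. Origin at the centre of its sole, z up. Hold the rib across its 22 mm thickness; the broad 150 mm face pushes the chips.
- toolbox: Fixed open plywood tool box, 115 (x) by 180 (y) by 40 mm high, walls and floor 5 mm thick. Origin at the centre of its underside. Inside 105 by 170 mm. Tailpiece and gauge fill its +x side; the free space for the scraper is the strip along its -x wall, from x = -52 to about -11 mm (middle x = -31 mm), the full 170 mm long in y.
- tailpiece: Rosewood violin tailpiece, 110 long (y), 40 mm wide at the broad end, 18 mm thick, lying in the tool box. Origin at the centre of its underside.
- gauge: Knurled steel neck gauge, a bar 130 long (y) and 18 mm thick, lying in the tool box along its +x wall. Origin at the centre of its underside.
- bassbar: Bystander: roughed spruce bass bar, 200 long (y), 14 wide, 23 mm high, lying loose beyond the unit. Origin at the centre of its underside.
- weight: Bystander: bronze bench weight, cylinder 52 mm across, 66 mm high with its knob. Origin at the centre of its underside.

How it is judged (in metres and radians):
On the way, in this order (a step that is already met when the one before it is completed fails the run):
1. the drawer is pulled out (at least 115 mm of its 130 mm) (value of joint drawer above 0.115 m), for 0.2 s.
2. the gripper holds the scraper block low over the unit's top (sole less than 25 mm above the plate) (contact force between the fingers and scraper above 0.5 N and z of scraper in the frame of unit between 0.07 and 0.105 m and x of scraper in the frame of unit between -0.16 and 0.16 m and y of scraper in the frame of unit between -0.11 and 0.11 m), for 0.1 s.
3. all four chips lie in the drawer while the gripper still holds the scraper block (x of chip0 in the frame of drawer_floor between -0.125 and 0.125 m and y of chip0 in the frame of drawer_floor between -0.11 and 0.11 m and z of chip0 in the frame of drawer_floor between -0.01 and 0.05 m and x of chip1 in the frame of drawer_floor between -0.125 and 0.125 m and y of chip1 in the frame of drawer_floor between -0.11 and 0.11 m and z of chip1 in the frame of drawer_floor between -0.01 and 0.05 m and x of chip2 in the frame of drawer_floor between -0.125 and 0.125 m and y of chip2 in the frame of drawer_floor between -0.11 and 0.11 m and z of chip2 in the frame of drawer_floor between -0.01 and 0.05 m and x of chip3 in the frame of drawer_floor between -0.125 and 0.125 m and y of chip3 in the frame of drawer_floor between -0.11 and 0.11 m and z of chip3 in the frame of drawer_floor between -0.01 and 0.05 m and contact force between the fingers and scraper above 0.5 N), for 0.2 s.
At the end, for the whole second after the job is handed in: All four chips rest in the drawer (under 50 mm above its floor), still 100 mm or more out; scraper block released, upright (7 deg), lengthwise (17 deg), sole within 7 mm of the tool box floor; tailpiece and gauge still in the box (x of chip0 in the frame of drawer_floor between -0.125 and 0.125 m and y of chip0 in the frame of drawer_floor between -0.11 and 0.11 m and z of chip0 in the frame of drawer_floor between -0.01 and 0.05 m and x of chip1 in the frame of drawer_floor between -0.125 and 0.125 m and y of chip1 in the frame of drawer_floor between -0.11 and 0.11 m and z of chip1 in the frame of drawer_floor between -0.01 and 0.05 m and x of chip2 in the frame of drawer_floor between -0.125 and 0.125 m and y of chip2 in the frame of drawer_floor between -0.11 and 0.11 m and z of chip2 in the frame of drawer_floor between -0.01 and 0.05 m and x of chip3 in the frame of drawer_floor between -0.125 and 0.125 m and y of chip3 in the frame of drawer_floor between -0.11 and 0.11 m and z of chip3 in the frame of drawer_floor between -0.01 and 0.05 m and value of joint drawer above 0.1 m and x of scraper in the frame of toolbox between -0.06 and 0.06 m and y of scraper in the frame of toolbox between -0.03 and 0.03 m and z of scraper in the frame of toolbox between -0.005 and 0.012 m and angle between scraper's own z axis and vertical below 0.12 rad and angle between the y axis of scraper and the y axis of toolbox, either way round below 0.3 rad and linear speed of scraper below 0.02 m/s and linear speed of each of chip0, chip1, chip2, chip3 below 0.03 m/s and x of tailpiece in the frame of toolbox between -0.06 and 0.06 m and y of tailpiece in the frame of toolbox between -0.09 and 0.09 m and z of each of tailpiece, gauge in the frame of toolbox below 0.02 m and x of gauge in the frame of toolbox between -0.06 and 0.06 m and y of gauge in the frame of toolbox between -0.09 and 0.09 m); the robot touches nothing.
It fails at once if the gripper's fingers touch a chip (contact force between the fingers and chip0 above 0.5 N or contact force between the fingers and chip1 above 0.5 N or contact force between the fingers and chip2 above 0.5 N or contact force between the fingers and chip3 above 0.5 N).
It fails at once if the bass bar or the bronze weight is moved more than 30 mm (distance of any of bassbar, weight from where it was at the start of the episode above 0.03 m).
It also fails if it takes over 67 s, if anything falls off the work surface, if the arm or the gripper's body presses on something with over 40 N, if the wrist force passes 120 N, or if a joint passes its speed limit or range.

### The arm

A 7-joint arm with a two-finger parallel gripper is mounted at the origin on the work surface. World frame = base frame: x ahead of the robot, y to its left, z up, the work surface at z = 0. Lengths are in mm, angles in rad, forces in N, time in s.
With the tool pointing down it reaches from about 400 to 875 mm from the base axis. Payload 6.5 kg.
Tool frame: the origin (TCP) lies midway between the tips of the shut fingers; the grasp point (between the pads) lies robot.grip_depth behind it (robot.grip_depth is the distance from the TCP to the grasp point, in mm); z points along the fingers, y is the direction in which the jaws open and shut (so a half turn about z gives the same grasp; the last joint's range is limited). The gripper opens to 85 mm and grips with 20 to 120 N. Pads are 22 mm wide; open, the fingers measure 114 mm over their backs; the gripper's body (76 mm by 85 mm) begins 54 mm behind the grasp point. The pads swing forward as they close: fully open they stand 13 mm farther back than shut.
Start: joints at [-1.397, 0.536, -0.004, 1.538, 0.003, 1.067, -0.071], TCP at [154.376, 631.394, 231.29] pointing down, gripper open.
Joint ranges: [-2.7, 2.7], [-0.37, 2.16], [-1.27, 1.26], [0.24, 2.4], [-1.31, 4.45], [0.19, 1.91], [-2.76, 2.76]. Speed limits (rad/s): [2.39, 2.39, 3.14, 3.14, 3.14, 3.14, 3.14].

### API

Orientations are given as a unit quaternion [w, x, y, z].
In Python, from station import robot gives the robot as it stands.
- The arm moves only by the tool drive_tool, never from a script. Its argument "commands" is one flat list of numbers, 6 for each row, row after row: the shift along the tool's x, y, z in units of 200 mm (1.0 is 200 mm), then the turn, a rotation vector about the tool's x, y, z in units of 45 degrees (1.0 is 45 degrees). A call has 1 to 20 rows; each row shifts and turns the commanded pose from where the row before left it, along the tool's axes as they then stand; what a row does not reach is not made up. A row lasts 1/10 s, in which the tool goes at most 50 mm and 8.59 degrees, less where a joint would pass 70% of its speed; a pose out of reach is approached as far as the arm can. A call with a number of a shift or a turn outside -1 to 1 is refused whole. A call with a gripper value outside its range is refused whole. "jaw" is the opening, from 0 (shut) to 1 (fully open), set as the call begins (left out, the last holds). The fingers move at their own pace and stop on an object; "squeeze" is the grip in N (left out, the last holds). Time passes only in rows, so rows that do not move let the fingers close. It gives the time, the measured TCP pose, the force and the opening at its end, in the units of the state.
- robot.observe(): the state, without advancing time (a new reading comes with each control period).
- robot.get_image(name): name is "side" or "top"; returns the picture (480x640x3 uint8, blue, green, red); there is no depth.
- robot.camera_info(name): a dict with "intrinsics" (3x3 intrinsics, pixels), "R" (3x3) and "t" (3): a world point X has camera coordinates R X + t. Camera axes: x right, y down, z forward; pixel columns grow to the right and rows downward; lengths in mm; the calibration is good to about 2 mm. A picture is of the moment at which its call begins. camera_info takes no time and is no camera call.
- robot.hand_in(): hands the job in, once; it reports no verdict.
The state is a dict: "clock": time; "q": joint angles; "joint_vel": joint speeds; "joint_torque": joint torques, N m; "eef_pos": TCP position; "tcp_rot": TCP orientation; "force": force on the tool from outside, world axes, zero at the start; "moment": the same for the moment, N m; "opening": opening from 0.0 (shut) to 1.0 (fully open).
Only numpy, scipy, OpenCV 4.12 (cv2) and the standard library are available. Lean on these libraries where they do the work, as an engineer would, in place of code of your own. Each camera call takes 0.05 s, during which the arm holds its last target.

## Working session

There is one attempt and no reset: what is moved stays moved. The work goes in short steps, Python scripts to look and compute and a tool call to move; the robot and the scene stay as the last step left them, time stands still between calls to the robot, and variables do not carry over. Pictures are saved under pics/ and viewed, and the job is handed in when it is done.

Besides the shell and the picture viewer there is one more tool, called after "Emit:" by a JSON object that holds its "api" and its "payload". drive_tool: Moves the arm, as the interface text tells. Shifts and turns lie within -1 to 1; 1 stands for 200 mm of shift or 45 degrees of turn. Its arguments: {"type":"object","properties":{"commands":{"type":"array"},"jaw":{"type":"number"},"squeeze":{"type":"number"}},"required":["commands"]}

```bash
ls; mkdir -p pics; python3 - <<'E'
from station import robot
import cv2
o=robot.observe()
print(o, robot.grip_depth)
for n in ("top","side"):
    cv2.imwrite(f"pics/{n}0.png",robot.get_image(n)); print(n,robot.camera_info(n))
E
```

```text
pics
{'clock': 0.0, 'q': array([-1.39721696,  0.53718254, -0.00444541,  1.53884468,  0.00261415,
        1.06728074, -0.07122388]), 'joint_vel': array([-1.54717387e-04, -1.71117689e-04, -2.36158579e-04,  1.01464613e-03,
       -3.68620625e-05, -9.59447515e-05,  6.80629793e-04]), 'joint_torque': array([-6.18906361e-04, -5.83406603e+01,  1.04833122e+00, -2.59106988e+01,
        1.23760346e-02,  9.35002521e-03,  3.45896683e-05]), 'eef_pos': array([154.23839412, 630.80405517, 230.41350077]), 'tcp_rot': array([-3.51821659e-05,  1.19572521e-01,  9.92825101e-01, -8.54062025e-04]), 'force': array([1.07804514, 0.02354831, 0.08284061]), 'moment': array([0.02505844, 0.00013165, 0.00312859]), 'opening': 1.0013787954111186} 18.700000000000003
top {'intrinsics': array([[450.47309453,   0.        , 320.2865417 ],
       [  0.        , 450.47309453, 236.82310756],
       [  0.        ,   0.        ,   1.        ]]), 'R': array([[ 0.01082375, -0.99918839,  0.03879959],
       [-0.99484439, -0.01467324, -0.10034606],
       [ 0.10083394, -0.03751343, -0.99419579]]), 't': array([-51.29751595, 602.14154338, 866.49913174])}
side {'intrinsics': array([[541.99560021,   0.        , 324.13166475],
       [  0.        , 541.99560021, 235.90577649],
       [  0.        ,   0.        ,   1.        ]]), 'R': array([[ 0.724811  , -0.68890825, -0.00737774],
       [-0.53069174, -0.55145611, -0.64363222],
       [ 0.43933505,  0.47042702, -0.76529938]]), 't': array([-428.25004913,  367.65165925,  754.33977775])}
```

View pics/top0.png

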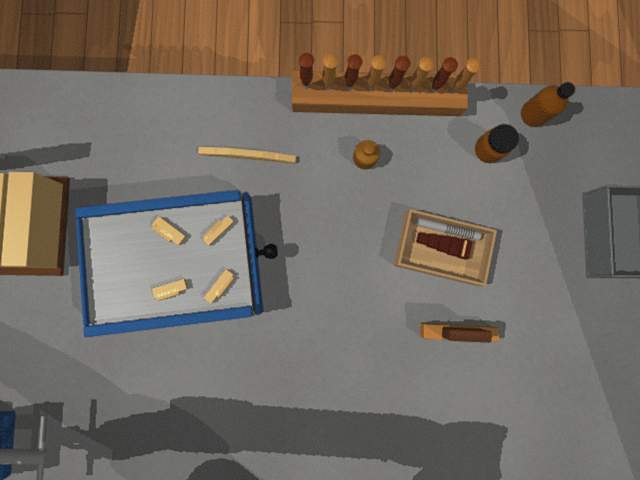

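View pics/side0.png

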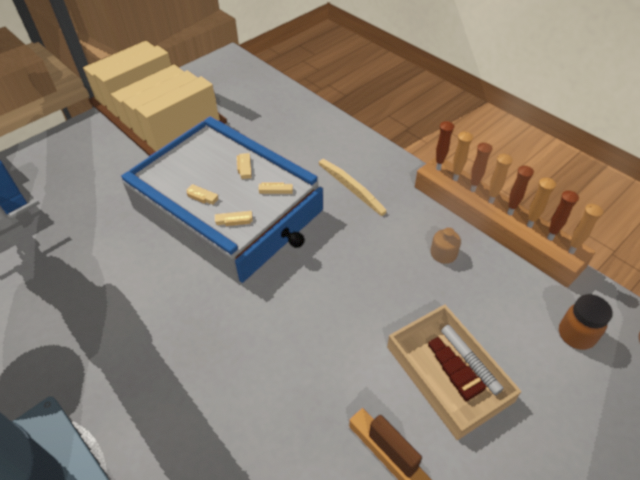

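The top view shows the unit on the left (knob near (268,251), front facing right, i.e. world −y), the tool box at (447,246) with its free strip on the near side, and the scraper at (460,332). Next I'll measure them.

```bash
cat > h.py <<'E'
import numpy as np, cv2
from station import robot
CI={n:robot.camera_info(n) for n in("top","side")}
def ray(n,p):
    c=CI[n];K,R,t=map(np.array,(c["intrinsics"],c["R"],c["t"]))
    d=R.T@np.linalg.inv(K)@np.array([p[0],p[1],1.]);return -R.T@t,d/np.linalg.norm(d)
def onz(n,p,z):
    o,d=ray(n,p);return o+d*(z-o[2])/d[2]
def two(pt,ps):
    (o1,d1),(o2,d2)=ray("top",pt),ray("side",ps)
    s=np.linalg.lstsq(np.c_[d1,-d2],o2-o1,rcond=None)[0]
    a,b=o1+d1*s[0],o2+d2*s[1];return (a+b)/2,np.linalg.norm(a-b)
def proj(n,X):
    c=CI[n];v=np.array(c["intrinsics"])@(np.array(c["R"])@np.array(X,float)+np.array(c["t"]));return v[:2]/v[2]
E
python3 - <<'E'
from h import *
a=cv2.imread("pics/top0.png")
hsv=cv2.cvtColor(a,cv2.COLOR_BGR2HSV)
c=cv2.resize(a[180:350,60:300],None,fx=3.3,fy=3.3,interpolation=cv2.INTER_CUBIC);cv2.imwrite("pics/t_unit.png",c)
c=cv2.resize(a[195:360,380:520],None,fx=3.6,fy=3.6,interpolation=cv2.INTER_CUBIC);cv2.imwrite("pics/t_box.png",c)
blue=cv2.inRange(hsv,(100,120,60),(125,255,255)); blue[:, :70]=0
ys,xs=np.nonzero(blue[150:360,70:290]);pts=np.c_[xs+70,ys+150].astype(np.float32)
print("blue",cv2.boxPoints(cv2.minAreaRect(pts)))
s=cv2.imread("pics/side0.png")
for n,im,roi in(("top",a,(255,235,30,35)),("side",s,(275,220,35,35))):
    x,y,w,h=roi;m=(im[y:y+h,x:x+w].max(2)<45)
    yy,xx=np.nonzero(m);print(n,"knob",xx.mean()+x,yy.mean()+y,len(xx),xx.min()+x,xx.max()+x,yy.min()+y,yy.max()+y)
# orange scraper base
m=cv2.inRange(hsv,(8,120,110),(25,255,255));m[:315]=0;m[350:]=0;m[:,:400]=0;m[:,520:]=0
ys,xs=np.nonzero(m);r=cv2.minAreaRect(np.c_[xs,ys].astype(np.float32));print("scr",r,cv2.boxPoints(r))
E
```

```text
blue [[ 70.12475  207.60027 ]
 [249.2672   188.0897  ]
 [263.30865  317.01587 ]
 [ 84.166214 336.52643 ]]
top knob 267.1031390134529 251.26905829596413 223 255 277 244 258
side knob 293.1752988047809 237.46613545816734 251 281 303 228 246
scr ((459.04833984375, 332.37347412109375), (78.48509216308594, 14.158431053161621), 2.4540319442749023) [[419.53864 337.76593]
 [420.1449  323.62048]
 [498.55804 326.98102]
 [497.95178 341.12646]]
```

```bash
ls pics
```

```text
side0.png
t_box.png
t_unit.png
top0.png
```

View pics/t_unit.png

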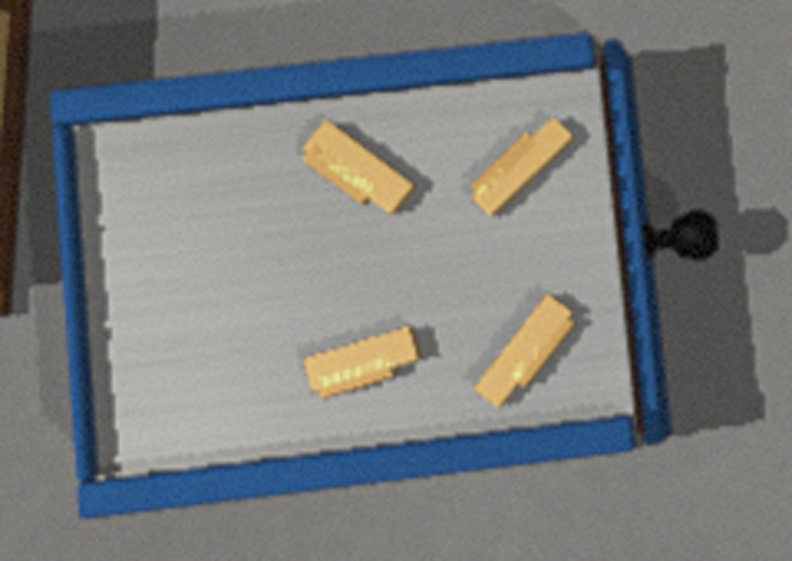

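View pics/t_box.png

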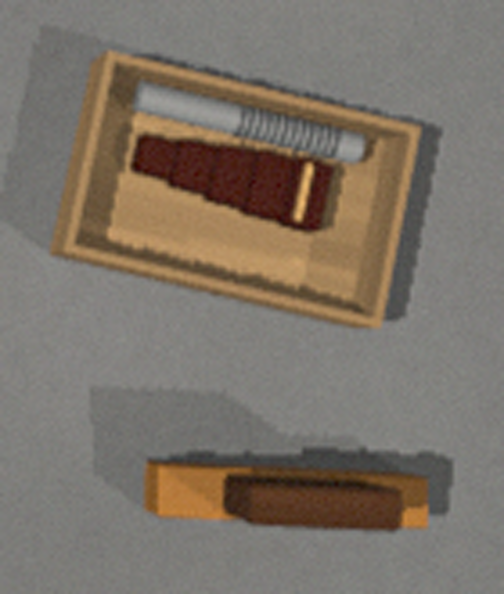

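```bash
python3 - <<'E'
from h import *
f=lambda p:(p[0]/3.3+60-.35,p[1]/3.3+180-.35)
g=lambda p:(p[0]/3.6+380-.36,p[1]/3.6+195-.36)
print("cams",ray("top",(0,0))[0],ray("side",(0,0))[0])
U=[onz("top",f(p),94) for p in((52,92),(595,35),(635,448),(80,516))]
for u in U:print(u)
d=[np.linalg.norm(U[i]-U[(i+1)%4]) for i in range(4)];print(d)
print("ctr",np.mean(U,0)); 
for a,b in((1,0),(2,3)):
    v=U[b]-U[a];print("xaxis yaw",np.degrees(np.arctan2(v[1],v[0])))
v=U[1]-U[2];print("yaxis-90 (−y?)",np.degrees(np.arctan2(-v[1],-v[0]))-90)
print("knob",two((267.1,251.3),(293.2,237.5)))
print("knob z46",onz("top",(268.3,251.3),46),onz("side",(294,238),46))
B=[onz("top",g(p),40) for p in((108,52),(420,125),(380,326),(52,252))]
for u in B:print("box",u)
print([np.linalg.norm(B[i]-B[(i+1)%4]) for i in range(4)],np.mean(B,0))
for a,b in((1,0),(2,3),(2,1),(3,0)):
    v=B[b]-B[a];print(np.degrees(np.arctan2(v[1],v[0])))
S=[onz("top",g(p),86) for p in((250,487),(400,487),(402,529),(250,523))]
for u in S:print("rib",u)
print(np.mean(S,0))
S=[onz("top",g(p),36) for p in((157,461),(428,474),(428,527),(157,516))]
for u in S:print("base",u)
print(np.mean(S,0))
E
```

```text
cams [512.21984959  -9.91516161 923.8826408 ] [ 174.10214253 -447.14305367  810.76869757]
[643.55567963 406.85464778  94.        ]
[681.20856489 109.18860863  94.        ]
[451.58024249  80.79635878  94.        ]
[413.03062639 377.22520727  94.        ]
[np.float64(300.03801531765055), np.float64(231.37693553555312), np.float64(298.9249657016574), np.float64(232.42139298719883)]
ctr [547.34377835 243.51620561  94.        ]
xaxis yaw 97.20926809855615
xaxis yaw 97.40954764807368
yaxis-90 (−y?) -262.9514731473091
knob (array([571.08968129,  60.71466575,  43.82776413]), np.float64(1.2359034695643298))
knob z46 [571.46404617  57.83908868  46.        ] [569.74262966  57.73094896  46.        ]
box [ 660.30303662 -221.6202081    40.        ]
box [ 622.13415042 -396.70207178   40.        ]
box [ 510.40748234 -371.10887794   40.        ]
box [ 548.83214708 -189.62820112   40.        ]
[np.float64(179.19409271805935), np.float64(114.62050397808554), np.float64(185.50388383819734), np.float64(115.97089171722465)] [ 585.41920412 -294.76483973   40.        ]
77.70160373002683
78.04539113169348
-12.90212975184197
-16.013413362383535
rib [ 427.36177042 -282.21264261   86.        ]
rib [ 427.89594217 -360.60752692   86.        ]
rib [ 406.59373227 -361.06255027   86.        ]
rib [ 409.15708773 -281.88101593   86.        ]
[ 417.75213315 -321.44093393   86.        ]
base [ 435.90321231 -247.42632871   36.        ]
base [ 429.98768871 -397.31513215   36.        ]
base [ 401.44814798 -396.47217612   36.        ]
base [ 406.43725974 -247.06272847   36.        ]
[ 418.44407718 -322.06909136   36.        ]
```

```bash
python3 - <<'E'
from h import *
a=cv2.imread("pics/top0.png")
cv2.imwrite("pics/t_scr.png",cv2.resize(a[312:352,410:510],None,fx=8,fy=8,interpolation=cv2.INTER_CUBIC))
s=cv2.imread("pics/side0.png")
cv2.imwrite("pics/s_scr.png",cv2.resize(s[300:480,340:520],None,fx=3.3,fy=3.3,interpolation=cv2.INTER_CUBIC))
E
```

```text
(no output)
```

View pics/t_scr.png

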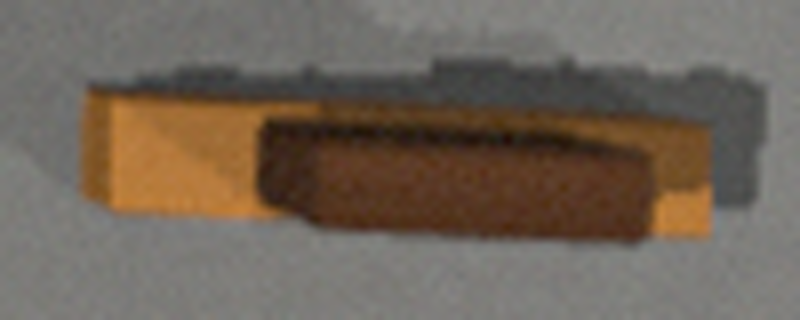

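View pics/s_scr.png

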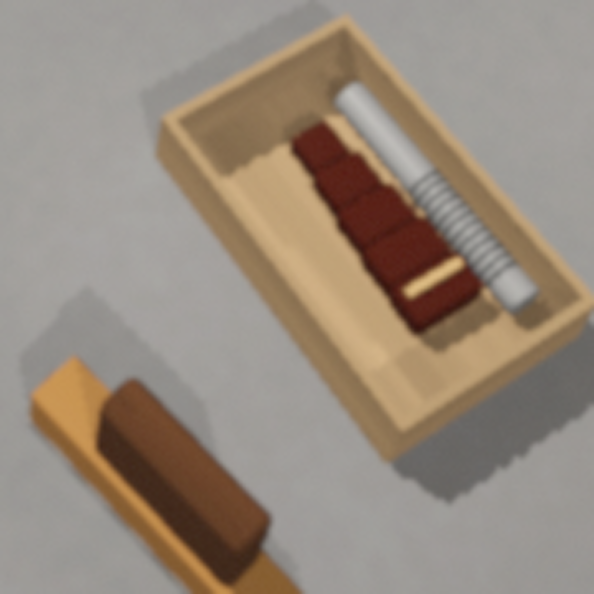

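```bash
python3 - <<'E'
from h import *
f=lambda p:(p[0]/3.3+60-.35,p[1]/3.3+180-.35)
g=lambda p:(p[0]/3.6+380-.36,p[1]/3.6+195-.36)
s=lambda p:(p[0]/3.3+340-.35,p[1]/3.3+300-.35)
for p in((345,17),(163,118),(597,300),(390,440)): print("side box",onz("side",s(p),40))
for p in((108,52),(420,125),(380,326),(67,253)): print("top box",onz("top",g(p),40))
for p in((165,90),(358,272)): pass
print("tail widest near edge z23", onz("top",g((320,230)),23),onz("top",g((140,170)),23), onz("side",s((418,332)),23))
print("rib side", [onz("side",s(p),86) for p in((130,380),(270,520),(108,395),(240,555))])
c=np.array([547.4,243.5]);t=np.radians(97.3);X=np.array([np.cos(t),np.sin(t)]);Y=np.array([-X[1],X[0]])
def u(p): d=p[:2]-c;return (d@X).round(1),(d@Y).round(1)
print("tip",u(onz("top",(277.5,251),46)),"tipside", u(onz("side",(303,239),46)),"fat",u(onz("top",f((693,235)),46)))
print("panel top edge",u(onz("top",f((660,240)),71)))
a=cv2.imread("pics/top0.png");hsv=cv2.cvtColor(a,cv2.COLOR_BGR2HSV)
m=cv2.inRange(hsv,(10,60,140),(35,255,255));m[:205]=0;m[315:]=0;m[:,:130]=0;m[:,250:]=0
for k in cv2.findContours(m,0,2)[0]:
    if cv2.contourArea(k)>100:
        r=cv2.minAreaRect(k);print("chip",u(onz("top",r[0],92)),[u(onz("top",q,92)) for q in cv2.boxPoints(r)])
# unit corners via side view check
for X3 in [(x,y) for x in(-150,150) for y in(-118,118)]:
    w=c+X*X3[0]+Y*X3[1]; print(X3,w.round(),proj("side",[*w,94]).round(),proj("top",[*w,94]).round())
E
```

```text
side box [ 657.62109094 -222.18223255   40.        ]
side box [ 547.75850094 -197.27997855   40.        ]
side box [ 620.05108329 -395.78957402   40.        ]
side box [ 501.42848254 -370.17905826   40.        ]
top box [ 660.30303662 -221.6202081    40.        ]
top box [ 622.13415042 -396.70207178   40.        ]
top box [ 510.40748234 -371.10887794   40.        ]
top box [ 548.38649671 -197.91029646   40.        ]
tail widest near edge z23 [ 563.79200163 -345.17605967   23.        ] [ 596.26502039 -243.23624076   23.        ] [ 557.63541458 -346.88595086   23.        ]
rib side [array([ 424.16633862, -285.21687625,   86.        ]), array([ 422.48575501, -361.58603104,   86.        ]), array([ 412.97056669, -283.25485708,   86.        ]), array([ 403.83220018, -362.07873204,   86.        ])]
tip (np.float64(-205.0), np.float64(1.2)) tipside (np.float64(-201.6), np.float64(-7.1)) fat (np.float64(-189.9), np.float64(-0.8))
panel top edge (np.float64(-172.5), np.float64(1.8))
chip (np.float64(-5.3), np.float64(52.4)) [(np.float64(26.6), np.float64(45.8)), (np.float64(-32.0), np.float64
[... 189 characters left out ...]
 np.float64(25.4)), (np.float64(-125.3), np.float64(41.1)), (np.float64(-80.0), np.float64(88.5))]
chip (np.float64(-100.6), np.float64(-48.1)) [(np.float64(-69.1), np.float64(-37.3)), (np.float64(-119.8), np.float64(-75.8)), (np.float64(-132.2), np.float64(-59.0)), (np.float64(-81.5), np.float64(-20.6))]
chip (np.float64(-10.4), np.float64(-54.5)) [(np.float64(21.1), np.float64(-66.5)), (np.float64(4.1), np.float64(-85.8)), (np.float64(-41.9), np.float64(-42.6)), (np.float64(-24.7), np.float64(-23.5))]
(-150, -118) [684. 110.] [319. 175.] [240. 189.]
(-150, 118) [449.  80.] [231. 250.] [253. 317.]
(150, -118) [645. 407.] [211. 114.] [ 75. 207.]
(150, 118) [411. 377.] [121. 174.] [ 84. 337.]
```

Emit:
{"api": "drive_tool", "payload": {"commands": [0,0,0,0,0,0.17,0,0,0,0,0,0.17,0,0,0,0,0,0.17,0,0,0,0,0,0.17,0,0,0,0,0,0.17,0,0,0,0,0,0.17,0,0,0,0,0,0.17,0,0,0,0,0,0.17,0,0,0,0,0,0.17,-0.21,0.113,0,0,0,0,-0.21,0.113,0,0,0,0,-0.21,0.113,0,0,0,0,-0.21,0.113,0,0,0,0,-0.21,0.113,0,0,0,0,-0.21,0.113,0,0,0,0,-0.21,0.113,0,0,0,0,-0.21,0.113,0,0,0,0,-0.21,0.113,0,0,0,0,-0.21,0.113,0,0,0,0], "jaw": 1, "squeeze": 50}}

```text
clock: 2.0
eef_pos: [433.2, 242.3, 231.2]
tcp_rot: [-0.0, 0.66, 0.751, -0.0]
force: [0.6, 0.5, -0.7]
opening: 0.999
```

```bash
cat > p.py <<'E'
# usage: p.py x y z toolyaw_deg(of tool y) : prints needed shift (units, tool axes now) & turn units
import sys
from h import *
from scipy.spatial.transform import Rotation as Rn
o=robot.observe();q=o["tcp_rot"];R=Rn.from_quat([q[1],q[2],q[3],q[0]]).as_matrix()
yaw=np.degrees(np.arctan2(R[1,1],R[0,1]))
print("t",o["clock"],"pos",o["eef_pos"].round(1),"yaw_y",yaw.round(2),"zdir",R[:,2].round(4),"F",o["force"].round(1),"open",round(o["opening"],3),"q7",o["q"][6].round(2))
if len(sys.argv)>4:
    T=np.array(list(map(float,sys.argv[1:4])));w=float(sys.argv[4])
    print("shift units",(R.T@(T-o["eef_pos"])/200).round(3))
    # after turning in place first
    dw=(w-yaw+180)%360-180
    a=np.radians(w);R2=np.c_[[np.sin(a)*-1,np.cos(a),0],[np.cos(a),np.sin(a),0],[0,0,-1]]
    print("turn z units",round(-dw/45,4)," shift after turn",(R2.T@(T-o["eef_pos"])/200).round(3), "tilt fix rotvec units", ((Rn.from_matrix(R.T@R2).as_rotvec(degrees=True))/45).round(4))
E
python3 p.py 571.5 52 29 7.3
```

```text
t 2.0 pos [433.2 242.3 231.2] yaw_y 7.43 zdir [-2.e-04  1.e-04 -1.e+00] F [ 0.6  0.5 -0.7] open 0.999 q7 -0.32
shift units [-1.033  0.563  1.011]
turn z units 0.0029  shift after turn [-1.032  0.565  1.011] tilt fix rotvec units [-0.0003 -0.0001  0.0029]
```

Emit:
{"api": "drive_tool", "payload": {"commands": [-0.2,0.11,0,0,0,0,-0.2,0.11,0,0,0,0,-0.2,0.11,0,0,0,0,-0.2,0.11,0,0,0,0,-0.1,0.06,0,0,0,0,0,0,0.2,0,0,0,0,0,0.2,0,0,0,0,0,0,0,0,0,0,0,0,0,0,0]}}

```text
clock: 2.9
eef_pos: [554.8, 78.3, 151.5]
tcp_rot: [-0.0, 0.66, 0.751, -0.001]
force: [1.0, -0.1, 0.7]
opening: 0.999
```

```bash
python3 p.py 571.5 52 29 7.3; python3 -c "
from h import *
cv2.imwrite('pics/top1.png',robot.get_image('top'));cv2.imwrite('pics/side1.png',robot.get_image('side'))"
```

```text
t 2.9 pos [554.8  78.3 151.5] yaw_y 7.41 zdir [-1.3e-03 -6.0e-04 -1.0e+00] F [ 1.  -0.1  0.7] open 0.999 q7 0.17
shift units [-0.141  0.067  0.612]
turn z units 0.0025  shift after turn [-0.141  0.066  0.613] tilt fix rotvec units [-0.0017  0.0006  0.0025]
```

View pics/side1.png

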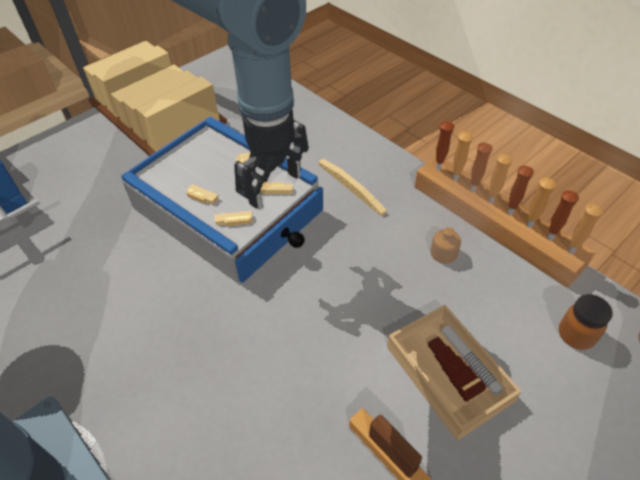

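The gripper is open above the unit's front, with the knob at (293,238) in front of it. Next I align and descend.

Emit:
{"api": "drive_tool", "payload": {"commands": [-0.14,0.067,0,0,0,0,0,0,0.1,0,0,0,0,0,0.15,0,0,0,0,0,0.15,0,0,0,0,0,0.15,0,0,0,0,0,0.06,0,0,0,0,0,0,0,0,0,0,0,0,0,0,0]}}

```text
clock: 3.8
eef_pos: [573.4, 52.5, 31.1]
tcp_rot: [0.001, 0.66, 0.751, 0.001]
force: [-0.4, 0.3, 0.2]
opening: 0.999
```

```bash
python3 p.py 571.5 52 29 7.3; python3 -c "
from h import *
a=robot.get_image('side');cv2.imwrite('pics/side2.png',cv2.resize(a[100:300,180:400],None,fx=3,fy=3))
a=robot.get_image('top');cv2.imwrite('pics/top2.png',cv2.resize(a[150:350,150:370],None,fx=3,fy=3))"
```

```text
t 3.8 pos [573.4  52.5  31.1] yaw_y 7.42 zdir [ 2.7e-03  3.0e-04 -1.0e+00] F [-0.4  0.3  0.2] open 0.999 q7 0.31
shift units [-0.001 -0.01   0.01 ]
turn z units 0.0026  shift after turn [-0.001 -0.01   0.01 ] tilt fix rotvec units [0.0035 0.     0.0026]
```

View pics/side2.png

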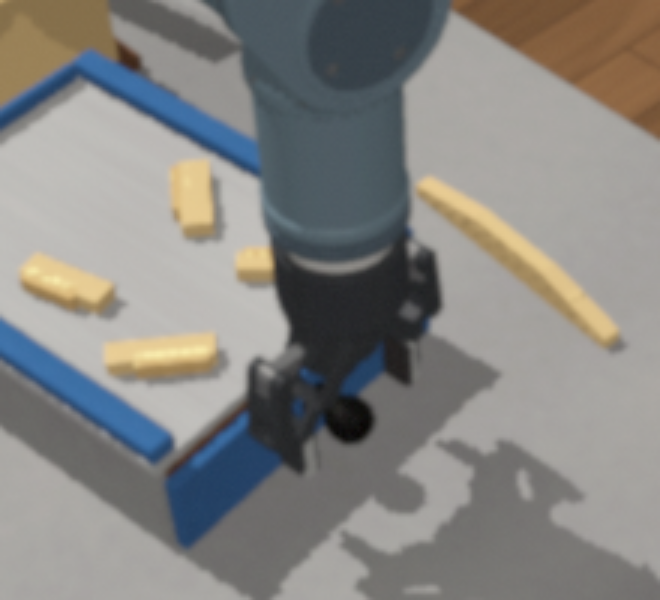

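The side view shows the knob between the open fingers, so I close on it.

Emit:
{"api": "drive_tool", "payload": {"commands": [-0.01,-0.007,0,0,0,0,0,0,0,0,0,0,0,0,0,0,0,0,0,0,0,0,0,0,0,0,0,0,0,0,0,0,0,0,0,0,0,0,0,0,0,0,0,0,0,0,0,0], "jaw": 0, "squeeze": 50}}

```text
clock: 4.7
eef_pos: [572.9, 50.5, 30.2]
tcp_rot: [0.001, 0.66, 0.751, 0.001]
force: [5.7, 1.1, 5.1]
opening: 0.326
```

```bash
python3 p.py 571.5 52 29 7.3
```

```text
t 4.7 pos [572.9  50.5  30.2] yaw_y 7.42 zdir [ 4.e-03  3.e-04 -1.e+00] F [5.7 1.1 5.1] open 0.326 q7 0.31
shift units [ 0.008 -0.006  0.006]
turn z units 0.0026  shift after turn [ 0.008 -0.006  0.006] tilt fix rotvec units [0.0051 0.0003 0.0026]
```

Emit:
{"api": "drive_tool", "payload": {"commands": [-0.03,0,0,0,0,0,-0.07,0,0,0,0,0,-0.1,0,0,0,0,0,-0.1,0,0,0,0,0,-0.1,0,0,0,0,0,-0.07,0,0,0,0,0,-0.05,0,0,0,0,0,-0.02,0,0,0,0,0,0,0,0,0,0,0]}}

```text
clock: 5.6
eef_pos: [587.2, -57.6, 30.1]
tcp_rot: [0.002, 0.66, 0.751, 0.001]
force: [6.5, 0.4, 2.5]
opening: 0.328
```

Emit:
{"api": "drive_tool", "payload": {"commands": [-0.015,0,0,0,0,0,-0.015,0,0,0,0,0,0,0,0,0,0,0]}}

```text
clock: 5.9
eef_pos: [587.9, -62.5, 30.2]
tcp_rot: [0.002, 0.66, 0.751, 0.001]
force: [5.4, 1.7, 3.8]
opening: 0.324
```

```bash
python3 p.py 571.5 52 29 7.3
```

```text
t 5.9 pos [587.9 -62.5  30.2] yaw_y 7.43 zdir [ 4.3e-03  2.0e-04 -1.0e+00] F [5.4 1.7 3.8] open 0.324 q7 0.49
shift units [ 0.578 -0.007  0.006]
turn z units 0.0028  shift after turn [ 0.578 -0.008  0.006] tilt fix rotvec units [0.0055 0.0005 0.0028]
```

Emit:
{"api": "drive_tool", "payload": {"commands": [-0.015,0,0,0,0,0,-0.015,0,0,0,0,0,0,0,0,0,0,0]}}

```text
clock: 6.2
eef_pos: [588.7, -68.4, 30.2]
tcp_rot: [0.002, 0.66, 0.751, 0.002]
force: [5.2, 1.7, 3.5]
opening: 0.325
```

Emit:
{"api": "drive_tool", "payload": {"commands": [-0.015,0,0,0,0,0,-0.015,0,0,0,0,0,0,0,0,0,0,0]}}

```text
clock: 6.5
eef_pos: [589.4, -74.3, 30.2]
tcp_rot: [0.002, 0.66, 0.751, 0.002]
force: [6.6, 0.3, 3.1]
opening: 0.325
```

Emit:
{"api": "drive_tool", "payload": {"commands": [-0.015,0,0,0,0,0,-0.01,0,0,0,0,0,0,0,0,0,0,0]}}

```text
clock: 6.8
eef_pos: [589.5, -74.8, 30.1]
tcp_rot: [-0.001, 0.659, 0.752, 0.003]
force: [3.4, 9.2, 8.8]
opening: 0.324
```

```bash
python3 p.py 571.5 52 29 7.3; python3 -c "
from h import *
a=robot.get_image('side');cv2.imwrite('pics/side3.png',a)
a=robot.get_image('top');cv2.imwrite('pics/top3.png',a)"
```

```text
t 6.8 pos [589.5 -74.8  30.1] yaw_y 7.57 zdir [ 0.002   0.0056 -1.    ] F [3.4 9.2 8.8] open 0.324 q7 0.51
shift units [ 0.64  -0.006  0.009]
turn z units 0.006  shift after turn [ 0.64  -0.009  0.005] tilt fix rotvec units [ 0.0035 -0.0068  0.0061]
```

View pics/top3.png

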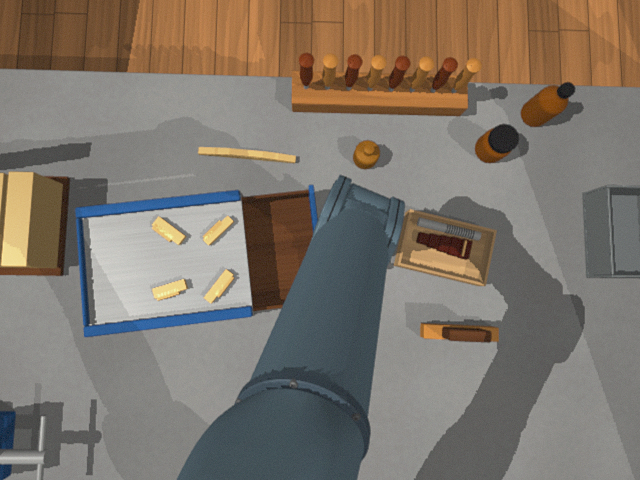

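View pics/side3.png

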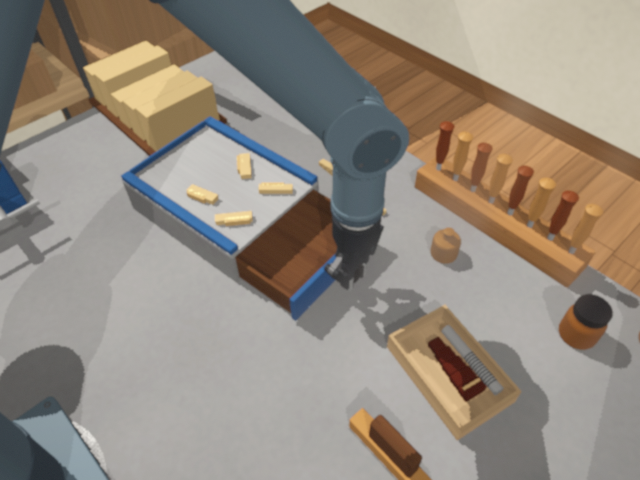

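The drawer is at its stop: the force rose to 9 N after 127 mm of pull. I release the knob and rise.

Emit:
{"api": "drive_tool", "payload": {"commands": [0.01,0,0,0,0,0,0,0,0,0,0,0,0,0,0,0,0,0,0,0,0,0,0,0,0,0,0,0,0,0,0,0,0,0,0,0,0,0,-0.1,0,0,0,0,0,-0.2,0,0,0,0,0,-0.2,0,0,0,0,0,-0.15,0,0,0,0,0,0,0,0,0.11,0,0,0,0,0,0.1,0,0,0,0,0,0,0,0,0,0,0,0], "jaw": 1}}

```text
clock: 8.3
eef_pos: [587.2, -77.6, 159.1]
tcp_rot: [-0.0, 0.719, 0.695, -0.0]
force: [0.7, -0.2, -1.1]
opening: 0.999
```

```bash
python3 p.py 417.5 -322 120 -2
```

```text
t 8.3 pos [587.2 -77.6 159.1] yaw_y -1.92 zdir [-5.e-04 -1.e-04 -1.e+00] F [ 0.7 -0.2 -1.1] open 0.999 q7 0.3
shift units [-1.249 -0.807  0.196]
turn z units 0.0018  shift after turn [-1.251 -0.806  0.195] tilt fix rotvec units [-0.0006  0.0002  0.0018]
```

Emit:
{"api": "drive_tool", "payload": {"commands": [-0.17,-0.11,0,0,0,0,-0.19,-0.12,0,0,0,0,-0.19,-0.12,0,0,0,0,-0.19,-0.12,0,0,0,0,-0.19,-0.12,0,0,0,0,-0.19,-0.12,0,0,0,0,-0.13,-0.096,0,0,0,0,0,0,0.1,0,0,0,0,0,0.1,0,0,0,0,0,0,0,0,0,0,0,0,0,0,0,0,0,0,0,0,0]}}

```text
clock: 9.5
eef_pos: [418.1, -322.1, 120.1]
tcp_rot: [0.001, 0.719, 0.695, 0.0]
force: [0.5, 0.3, -1.8]
opening: 0.999
```

```bash
python3 p.py 417.5 -322 44 -2; python3 -c "
from h import *
a=robot.get_image('top');cv2.imwrite('pics/top4.png',cv2.resize(a[180:380,380:560],None,fx=3,fy=3))"
```

```text
t 9.5 pos [ 418.1 -322.1  120.1] yaw_y -1.98 zdir [ 1.1e-03 -7.0e-04 -1.0e+00] F [ 0.5  0.3 -1.8] open 0.999 q7 0.86
shift units [ 0.    -0.004  0.381]
turn z units 0.0004  shift after turn [ 0.    -0.003  0.381] tilt fix rotvec units [0.0014 0.0009 0.0004]
```

View pics/top4.png

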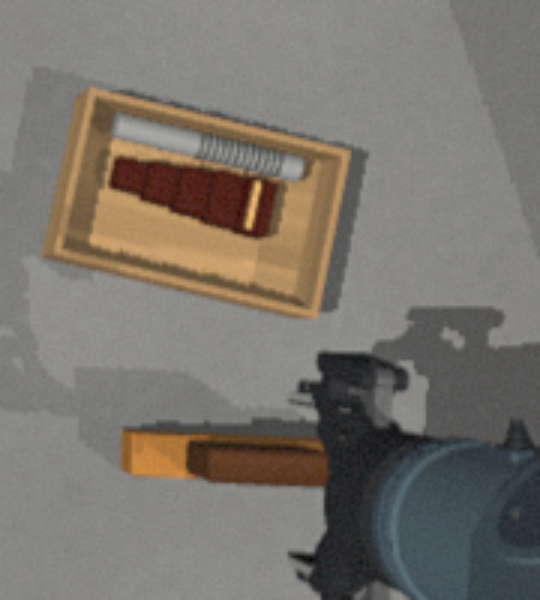

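Rib lies between the open fingers. I descend and grip.

Emit:
{"api": "drive_tool", "payload": {"commands": [0,-0.003,0.1,0,0,0,0,0,0.15,0,0,0,0,0,0.1,0,0,0,0,0,0.03,0,0,0,0,0,0,0,0,0,0,0,0,0,0,0]}}

```text
clock: 10.15
eef_pos: [417.7, -322.3, 44.4]
tcp_rot: [0.001, 0.719, 0.694, 0.0]
force: [0.7, -0.7, 0.4]
opening: 0.999
```

Emit:
{"api": "drive_tool", "payload": {"commands": [0,0,0,0,0,0,0,0,0,0,0,0,0,0,0,0,0,0,0,0,0,0,0,0,0,0,0,0,0,0,0,0,0,0,0,0,0,0,0,0,0,0,0,0,0,0,0,0,0,0,0,0,0,0,0,0,0,0,0,0], "jaw": 0, "squeeze": 70}}

```text
clock: 11.15
eef_pos: [417.0, -321.8, 43.6]
tcp_rot: [0.0, 0.72, 0.694, 0.0]
force: [0.0, 1.1, 4.9]
opening: 0.249
```

```bash
python3 p.py 417.5 -322 44 -2; python3 -c "
from h import *
a=robot.get_image('top');cv2.imwrite('pics/top5.png',cv2.resize(a[180:380,380:560],None,fx=3,fy=3))"
```

```text
t 11.15 pos [ 417.  -321.8   43.6] yaw_y -2.04 zdir [ 3.e-04  0.e+00 -1.e+00] F [0.  1.1 4.9] open 0.249 q7 0.93
shift units [-0.001  0.002 -0.002]
turn z units -0.0008  shift after turn [-0.001  0.002 -0.002] tilt fix rotvec units [ 0.0003 -0.0001 -0.0008]
```

View pics/top5.png

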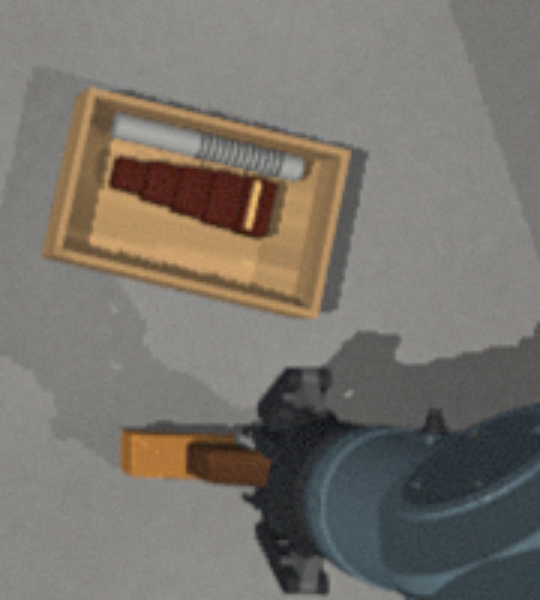

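Grip is good (opening ≈21 mm for the 22 mm rib). I lift, then turn 99°.

Emit:
{"api": "drive_tool", "payload": {"commands": [0,0,-0.05,0,0,0,0,0,-0.15,0,0,0,0,0,-0.2,0,0,0,0,0,-0.2,0,0,0,0,0,-0.2,0,0,0,0,0,-0.15,0,0,0,0,0,0,0,0,-0.17,0,0,0,0,0,-0.17,0,0,0,0,0,-0.17,0,0,0,0,0,-0.17,0,0,0,0,0,-0.17,0,0,0,0,0,-0.17,0,0,0,0,0,-0.17,0,0,0,0,0,-0.17,0,0,0,0,0,-0.17,0,0,0,0,0,-0.17,0,0,0,0,0,-0.17,0,0,0,0,0,-0.17,0,0,0,0,0,-0.167,0,0,0,0,0,0]}}

```text
clock: 13.2
eef_pos: [416.2, -321.7, 233.3]
tcp_rot: [-0.0, -0.064, 0.998, 0.0]
force: [-0.0, -0.4, -2.7]
opening: 0.249
```

```bash
python3 p.py 535.3 337.7 235 97.3
```

```text
t 13.2 pos [ 416.2 -321.7  233.3] yaw_y 97.31 zdir [-7.e-04  3.e-04 -1.e+00] F [-0.  -0.4 -2.7] open 0.249 q7 2.35
shift units [-1.01   3.194 -0.008]
turn z units 0.0002  shift after turn [-1.009  3.195 -0.008] tilt fix rotvec units [ 0.0004 -0.0008  0.0002]
```

Emit:
{"api": "drive_tool", "payload": {"commands": [-0.03,0.1,0,0,0,0,-0.067,0.213,0,0,0,0,-0.067,0.213,0,0,0,0,-0.067,0.213,0,0,0,0,-0.067,0.213,0,0,0,0,-0.067,0.213,0,0,0,0,-0.067,0.213,0,0,0,0,-0.067,0.213,0,0,0,0,-0.067,0.213,0,0,0,0,-0.067,0.213,0,0,0,0,-0.067,0.213,0,0,0,0,-0.067,0.213,0,0,0,0,-0.067,0.213,0,0,0,0,-0.067,0.213,0,0,0,0,-0.067,0.213,0,0,0,0,-0.04,0.11,0,0,0,0,0,0,0,0,0,0,0,0,0,0,0,0]}}

```text
clock: 15.0
eef_pos: [535.6, 336.6, 232.7]
tcp_rot: [-0.0, -0.062, 0.998, -0.001]
force: [-0.2, -1.3, -2.2]
opening: 0.25
```

```bash
python3 p.py 535.3 337.7 126 97.3
```

```text
t 15.0 pos [535.6 336.6 232.7] yaw_y 97.16 zdir [-7.0e-04 -1.7e-03 -1.0e+00] F [-0.2 -1.3 -2.2] open 0.25 q7 1.03
shift units [0.001 0.007 0.534]
turn z units -0.0031  shift after turn [0.001 0.006 0.534] tilt fix rotvec units [-0.002  -0.0012 -0.0031]
```

Lower to about 10 mm above the plate, and check in the images.

Emit:
{"api": "drive_tool", "payload": {"commands": [0,0.006,0.1,0,0,0,0,0,0.15,0,0,0,0,0,0.15,0,0,0,0,0,0.09,0,0,0,0,0,0,0,0,0,0,0,0,0,0,0]}}

```text
clock: 15.6
eef_pos: [536.4, 336.9, 135.9]
tcp_rot: [0.0, -0.062, 0.998, -0.0]
force: [1.5, -0.1, -2.5]
opening: 0.248
```

```bash
python3 p.py 535.3 337.7 126 97.3; python3 -c "
from h import *
a=robot.get_image('side');cv2.imwrite('pics/side6.png',cv2.resize(a[60:320,80:360],None,fx=2.3,fy=2.3))
a=robot.get_image('top');cv2.imwrite('pics/top6.png',cv2.resize(a[150:360,50:350],None,fx=2.6,fy=2.6))"
```

```text
t 15.6 pos [536.4 336.9 135.9] yaw_y 97.13 zdir [ 4.e-04 -8.e-04 -1.e+00] F [ 1.5 -0.1 -2.5] open 0.248 q7 1.02
shift units [0.005 0.005 0.049]
turn z units -0.0038  shift after turn [0.005 0.005 0.049] tilt fix rotvec units [-0.0011  0.0003 -0.0038]
```

View pics/side6.png

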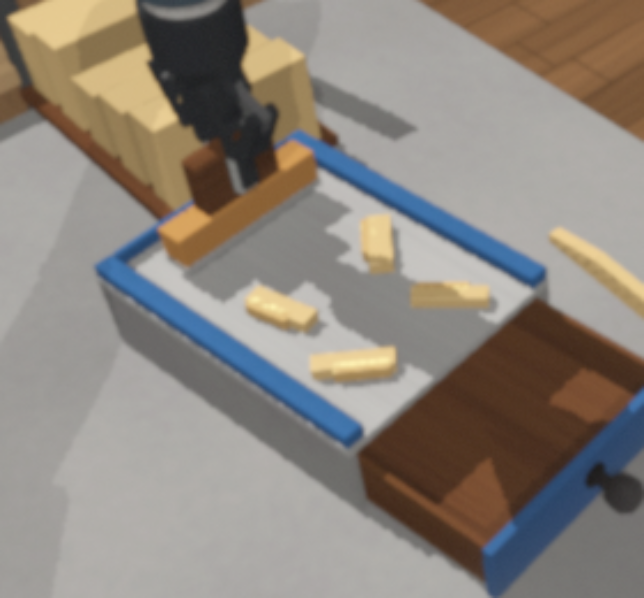

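View pics/top6.png

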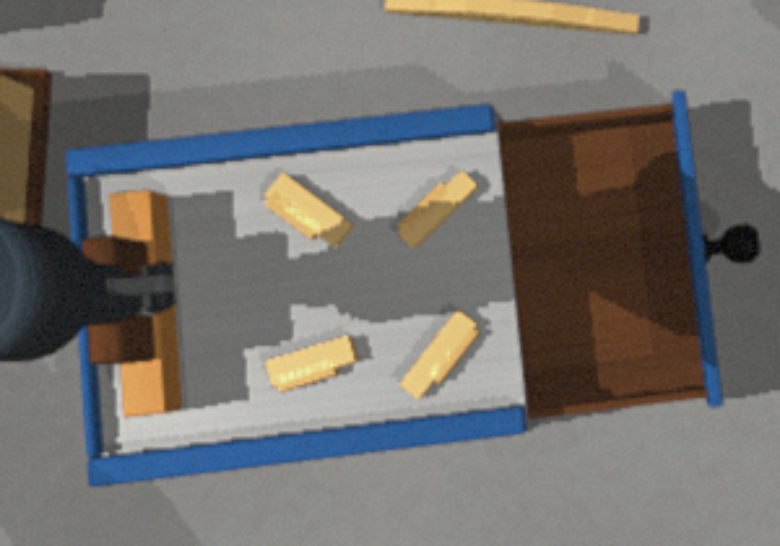

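The scraper is centred behind the chips at the back of the plate (top view x≈145) and the drawer is open. I lower it and begin the wipe.

Emit:
{"api": "drive_tool", "payload": {"commands": [0.003,0,0.03,0,0,0,0,0,0.016,0,0,0,0,0,0,0,0,0,0,0,0,0,0,0]}}

```text
clock: 16.1
eef_pos: [535.2, 338.2, 126.1]
tcp_rot: [-0.0, -0.063, 0.998, -0.0]
force: [0.3, -0.2, -3.0]
opening: 0.249
```

Emit:
{"api": "drive_tool", "payload": {"commands": [0,-0.05,0,0,0,0,0,-0.07,0,0,0,0,0,-0.07,0,0,0,0,0,-0.07,0,0,0,0,0,-0.07,0,0,0,0,0,-0.07,0,0,0,0,0,-0.07,0,0,0,0,0,-0.07,0,0,0,0,0,-0.07,0,0,0,0,0,-0.07,0,0,0,0,0,-0.07,0,0,0,0,0,-0.07,0,0,0,0,0,0,0,0,0,0]}}

```text
clock: 17.4
eef_pos: [556.6, 172.0, 126.0]
tcp_rot: [-0.0, -0.062, 0.998, -0.001]
force: [0.6, -0.3, -2.3]
opening: 0.248
```

```bash
python3 p.py 567.5 93 125 97.3; python3 -c "
from h import *
a=robot.get_image('side');cv2.imwrite('pics/side7.png',cv2.resize(a[60:320,80:360],None,fx=2.3,fy=2.3))
a=robot.get_image('top');cv2.imwrite('pics/top7.png',cv2.resize(a[150:360,50:350],None,fx=2.6,fy=2.6))"
```

```text
t 17.4 pos [556.6 172.  126. ] yaw_y 97.08 zdir [-0.    -0.002 -1.   ] F [ 0.6 -0.3 -2.3] open 0.248 q7 1.27
shift units [-0.005 -0.399  0.006]
turn z units -0.0049  shift after turn [-0.004 -0.399  0.005] tilt fix rotvec units [-0.0025 -0.0003 -0.0049]
```

View pics/side7.png

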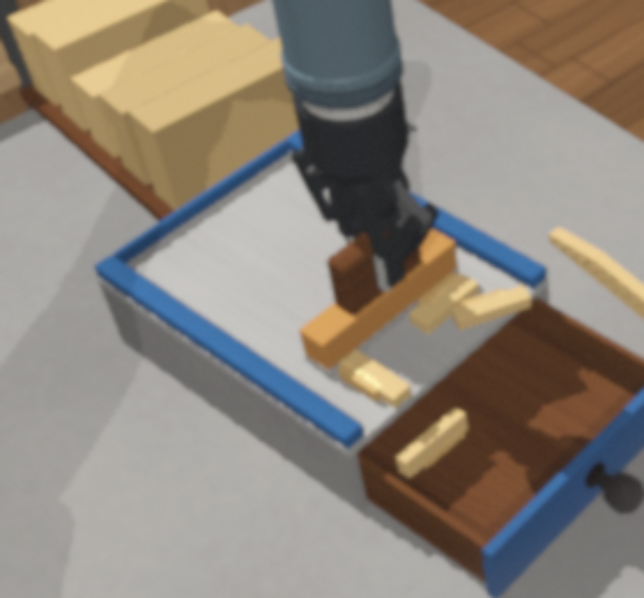

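View pics/top7.png

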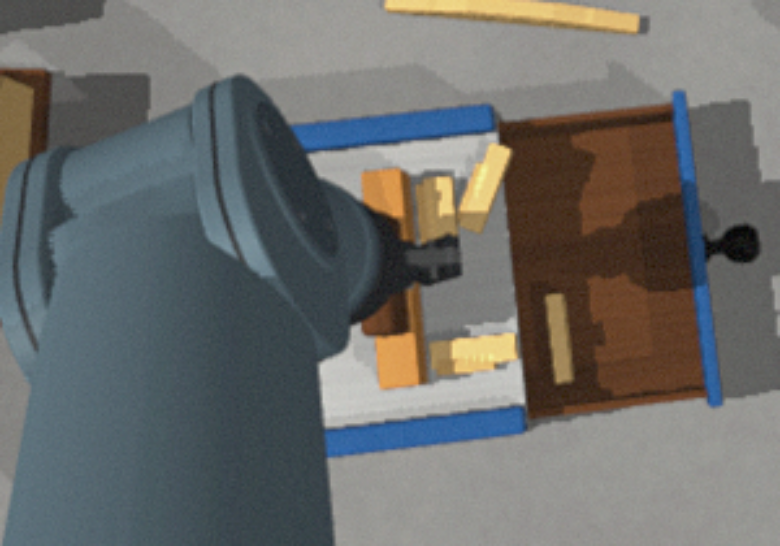

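One chip is in the drawer and three are ahead of the scraper. Continuing over the edge.

Emit:
{"api": "drive_tool", "payload": {"commands": [0,-0.05,0,0,0,0,0,-0.05,0,0,0,0,0,-0.05,0,0,0,0,0,-0.05,0,0,0,0,0,-0.05,0,0,0,0,0,-0.05,0,0,0,0,0,-0.05,0,0,0,0,0,-0.05,0,0,0,0,0,-0.02,0,0,0,0,0,0,0,0,0,0,0,0,0,0,0,0]}}

```text
clock: 18.6
eef_pos: [566.6, 92.7, 126.1]
tcp_rot: [0.0, -0.064, 0.998, 0.0]
force: [-0.1, -0.1, -2.5]
opening: 0.25
```

```bash
python3 p.py 567.5 93 125 97.3; python3 -c "
from h import *
a=robot.get_image('side');cv2.imwrite('pics/side8.png',cv2.resize(a[60:320,80:360],None,fx=2.3,fy=2.3))
a=robot.get_image('top');cv2.imwrite('pics/top8.png',cv2.resize(a[150:360,50:350],None,fx=2.6,fy=2.6))"
```

```text
t 18.6 pos [566.6  92.7 126.1] yaw_y 97.3 zdir [-0.e+00  5.e-04 -1.e+00] F [-0.1 -0.1 -2.5] open 0.25 q7 1.42
shift units [-0.005  0.001  0.005]
turn z units -0.0  shift after turn [-0.005  0.001  0.005] tilt fix rotvec units [ 0.0006  0.0001 -0.    ]
```

View pics/side8.png

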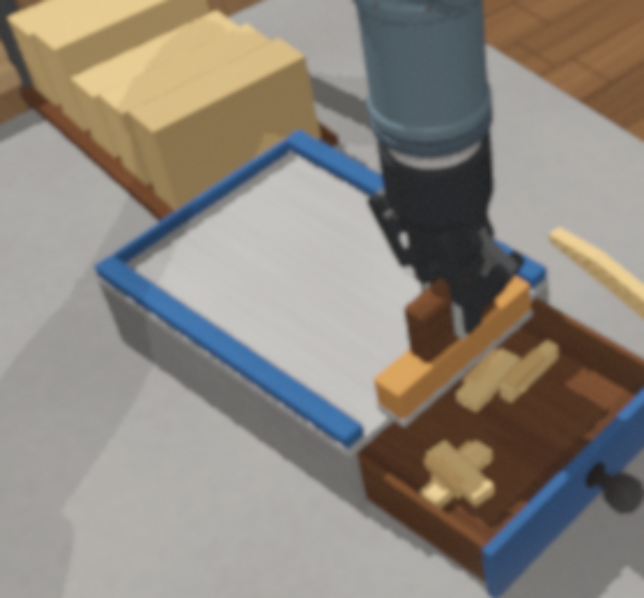

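View pics/top8.png

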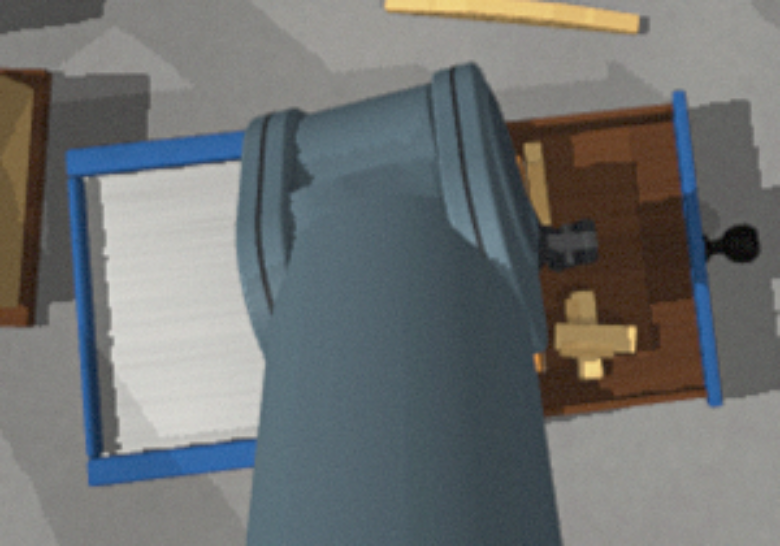

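All four chips appear to be in the drawer. I lift and turn for the box.

Emit:
{"api": "drive_tool", "payload": {"commands": [0,0,-0.1,0,0,0,0,0,-0.15,0,0,0,0,0,-0.15,0,0,0,0,0,-0.15,0,0,0,0,0,0,0,0,0.16,0,0,0,0,0,0.17,0,0,0,0,0,0.18,0,0,0,0,0,0.18,0,0,0,0,0,0.18,0,0,0,0,0,0.18,0,0,0,0,0,0.18,0,0,0,0,0,0.18,0,0,0,0,0,0.18,0,0,0,0,0,0.18,0,0,0,0,0,0.18,0,0,0,0,0,0.18,0,0,0,0,0,0.18,0,0,0,0,0,0.128,0,0,0,0,0,0,0,0,0,0,0,0]}}

```text
clock: 20.7
eef_pos: [566.5, 92.7, 236.1]
tcp_rot: [-0.0, 0.778, 0.628, -0.0]
force: [-0.2, 0.2, -2.9]
opening: 0.251
```

```bash
python3 p.py 554.7 -290.3 235 -12.4; python3 -c "
from h import *
a=robot.get_image('side');cv2.imwrite('pics/side9.png',cv2.resize(a[60:320,80:360],None,fx=2.3,fy=2.3))"
```

```text
t 20.7 pos [566.5  92.7 236.1] yaw_y -12.22 zdir [-1.e-04  1.e-04 -1.e+00] F [-0.2  0.2 -2.9] open 0.251 q7 -0.32
shift units [-1.884  0.348  0.005]
turn z units 0.004  shift after turn [-1.883  0.354  0.005] tilt fix rotvec units [-0.0001 -0.0001  0.004 ]
```

View pics/side9.png

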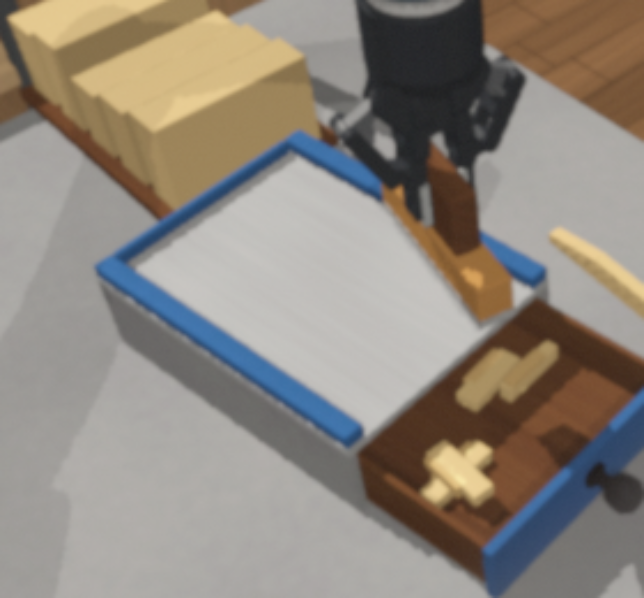

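The plate is empty and all four chips lie in the drawer. Moving over to the box.

Emit:
{"api": "drive_tool", "payload": {"commands": [-0.1,0.02,0,0,0,0.004,-0.19,0.035,0,0,0,0,-0.22,0.04,0,0,0,0,-0.22,0.04,0,0,0,0,-0.22,0.04,0,0,0,0,-0.22,0.04,0,0,0,0,-0.22,0.04,0,0,0,0,-0.22,0.04,0,0,0,0,-0.17,0.033,0,0,0,0,-0.104,0.024,0,0,0,0,0,0,0.1,0,0,0,0,0,0.2,0,0,0,0,0,0.2,0,0,0,0,0,0.1,0,0,0,0,0,0,0,0,0,0,0,0,0,0,0]}}

```text
clock: 22.35
eef_pos: [553.6, -291.2, 116.7]
tcp_rot: [0.0, 0.78, 0.626, 0.0]
force: [1.1, -0.8, -2.2]
opening: 0.248
```

```bash
python3 p.py 554.7 -290.3 50 -12.4; python3 -c "
from h import *
a=robot.get_image('side');cv2.imwrite('pics/side10.png',cv2.resize(a[230:480,330:590],None,fx=2.4,fy=2.4,interpolation=cv2.INTER_CUBIC));cv2.imwrite('pics/s10.png',a)
a=robot.get_image('top');cv2.imwrite('pics/top10.png',cv2.resize(a[180:330,370:530],None,fx=3.6,fy=3.6,interpolation=cv2.INTER_CUBIC))"
```

```text
t 22.35 pos [ 553.6 -291.2  116.7] yaw_y -12.56 zdir [ 5.e-04 -2.e-04 -1.e+00] F [ 1.1 -0.8 -2.2] open 0.248 q7 0.44
shift units [0.005 0.004 0.333]
turn z units -0.0035  shift after turn [0.005 0.005 0.333] tilt fix rotvec units [ 0.0007  0.0001 -0.0035]
```

View pics/side10.png

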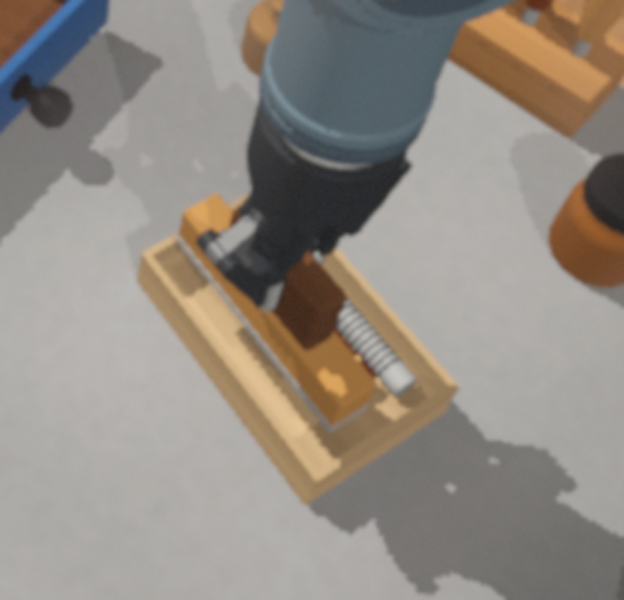

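View pics/top10.png

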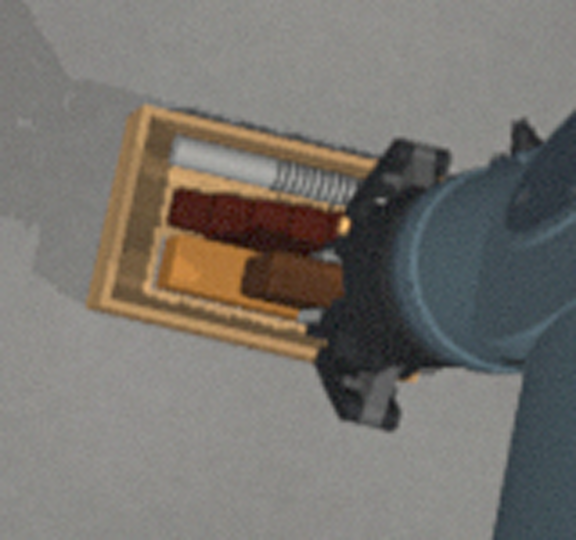

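```bash
python3 - <<'E'
from h import *
t=np.radians(-12.4);X=np.array([np.cos(t),np.sin(t)]);Y=np.array([-X[1],X[0]]);c=np.array([585,-297.])
def u(p): d=p[:2]-c;return (d@X).round(1),(d@Y).round(1)
print("tcp in box",u(np.array([553.6,-291.2])),"expect corners tcp-14,±75")
s=lambda p:(p[0]/2.4+330-.3,p[1]/2.4+230-.3)
g=lambda p:(p[0]/3.6+370-.36,p[1]/3.6+180-.36)
print("sole near end",u(onz("side",s((333,428)),73)))
print("side-top end (z109)",u(onz("side",s((330,412)),109)),u(onz("side",s((372,385)),109)),u(onz("side",s((183,212)),109)))
print("top far end z109",u(onz("top",g((178,237)),109)),u(onz("top",g((165,288)),109)))
print("inner rim of -x wall z40",u(onz("top",g((320,355)),40)),u(onz("top",g((112,303)),40)))
E
```

```text
tcp in box (np.float64(-31.9), np.float64(-1.1)) expect corners tcp-14,±75
sole near end (np.float64(-43.4), np.float64(-76.3))
side-top end (z109) (np.float64(-54.6), np.float64(-76.1)) (np.float64(-23.7), np.float64(-76.2)) (np.float64(-46.9), np.float64(71.2))
top far end z109 (np.float64(-19.4), np.float64(72.6)) (np.float64(-46.4), np.float64(73.8))
inner rim of -x wall z40 (np.float64(-55.6), np.float64(-33.6)) (np.float64(-53.8), np.float64(84.5))
```

Emit:
{"api": "drive_tool", "payload": {"commands": [0.007,0.004,0,0,0,-0.003,0,0,0.08,0,0,0,0,0,0.1,0,0,0,0,0,0.08,0,0,0,0,0,0.04,0,0,0,0,0,0,0,0,0,0,0,0,0,0,0]}}

```text
clock: 23.15
eef_pos: [554.5, -290.0, 56.3]
tcp_rot: [0.0, 0.78, 0.626, 0.0]
force: [-0.3, -0.2, -1.8]
opening: 0.248
```

Emit:
{"api": "drive_tool", "payload": {"commands": [0,0,0.02,0,0,0,0,0,0.01,0,0,0,0,0,0.005,0,0,0,0,0,0,0,0,0]}}

```text
clock: 23.55
eef_pos: [554.2, -289.7, 49.1]
tcp_rot: [-0.0, 0.78, 0.626, 0.0]
force: [-0.1, 0.4, -2.7]
opening: 0.246
```

```bash
python3 p.py 554.7 -290.3 49 -12.4; python3 -c "
from h import *
a=robot.get_image('side');cv2.imwrite('pics/side11.png',cv2.resize(a[230:480,330:590],None,fx=2.4,fy=2.4,interpolation=cv2.INTER_CUBIC))"
```

```text
t 23.55 pos [ 554.2 -289.7   49.1] yaw_y -12.48 zdir [ 0.  0. -1.] F [-0.1  0.4 -2.7] open 0.246 q7 0.47
shift units [-0.002  0.003  0.001]
turn z units -0.0017  shift after turn [-0.002  0.003  0.001] tilt fix rotvec units [ 0.     -0.0001 -0.0017]
```

View pics/side11.png

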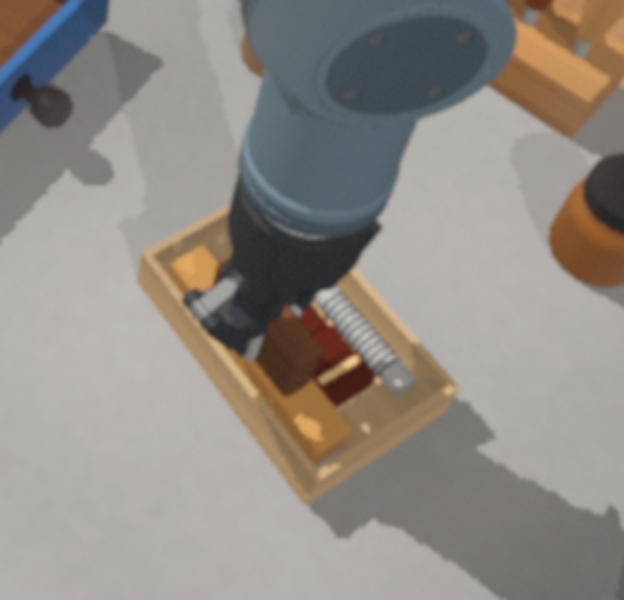

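The scraper is inside the free strip, about 0.5 mm above the floor. I seat it, then release.

Emit:
{"api": "drive_tool", "payload": {"commands": [0,0,0.005,0,0,0,0,0,0,0,0,0]}}

```text
clock: 23.8
eef_pos: [554.5, -289.9, 48.7]
tcp_rot: [0.0, 0.78, 0.626, 0.0]
force: [-1.0, 0.1, 2.7]
opening: 0.253
```

Emit:
{"api": "drive_tool", "payload": {"commands": [0,0,0,0,0,0,0,0,0,0,0,0,0,0,0,0,0,0,0,0,0,0,0,0,0,0,0,0,0,0,0,0,0,0,0,0,0,0,0,0,0,0,0,0,0,0,0,0,0,0,-0.03,0,0,0,0,0,-0.1,0,0,0,0,0,-0.2,0,0,0,0,0,-0.2,0,0,0,0,0,-0.2,0,0,0], "jaw": 0.75}}

```text
clock: 25.1
eef_pos: [554.0, -289.7, 196.0]
tcp_rot: [0.0, 0.78, 0.626, -0.0]
force: [0.6, -0.4, 0.1]
opening: 0.748
```

Emit:
{"api": "drive_tool", "payload": {"commands": [0.2,0,0,0,0,0,0.2,0,0,0,0,0,0.2,0,0,0,0,0,0.2,0,0,0,0,0,0.2,0,0,0,0,0,0.2,0,0,0,0,0,0,0,0,0,0,0,0,0,0,0,0,0]}}

```text
clock: 25.9
eef_pos: [606.2, -54.3, 194.4]
tcp_rot: [0.0, 0.779, 0.627, 0.0]
force: [-0.3, -0.5, 0.5]
opening: 0.747
```

```bash
python3 p.py; python3 -c "
from h import *
a=robot.get_image('side');cv2.imwrite('pics/side12.png',a)
a=robot.get_image('top');cv2.imwrite('pics/top12.png',a)"
```

```text
t 25.9 pos [606.2 -54.3 194.4] yaw_y -12.34 zdir [ 2.e-04  0.e+00 -1.e+00] F [-0.3 -0.5  0.5] open 0.747 q7 -0.01
```

View pics/side12.png

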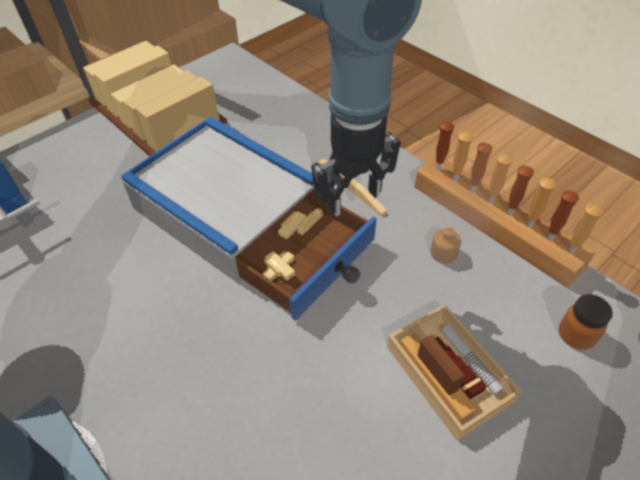

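View pics/top12.png

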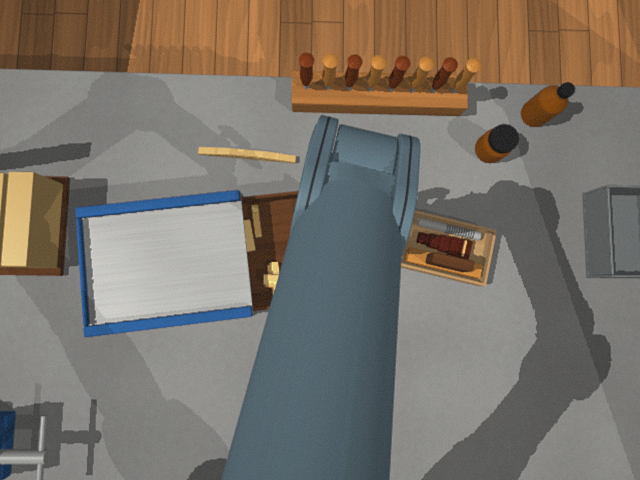

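```bash
python3 - <<'E'
from h import *
a=cv2.imread('pics/side12.png');cv2.imwrite('pics/s12.png',cv2.resize(a[295:445,380:530],None,fx=4,fy=4,interpolation=cv2.INTER_CUBIC))
E
```

```text
(no output)
```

View pics/s12.png

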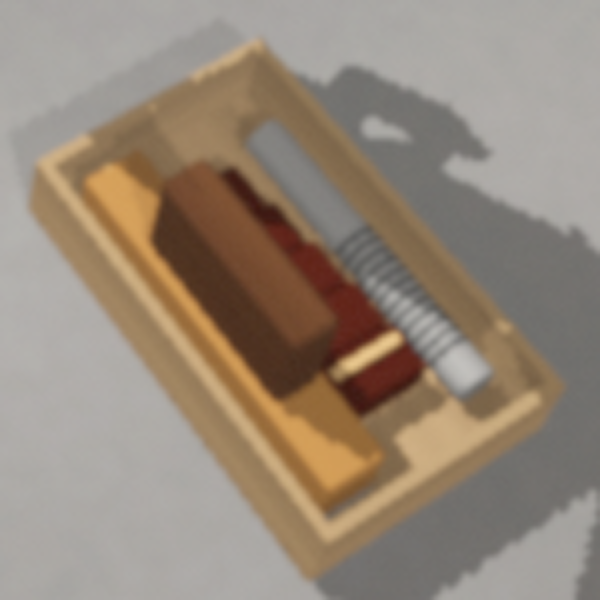

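The scraper stands upright and flat in the strip, with the tailpiece and gauge beside it. Handing in.

```bash
python3 -c "
from station import robot
print(robot.hand_in())"
```

```text
the job is handed in; nothing more can be done
None
```

I pulled the drawer to its stop by the knob: it took 127 mm of travel, and the force then rose to 9 N. One centred wipe with the scraper block put all four chips in the drawer. I then set the block in the tool box's free strip, released it, backed the arm clear and handed in at about 26 s.

**Last checks:**
- **Chips:** the last pictures show the top plate empty and all four chips in the drawer. Two of them lie crossed, one on the other.
- **Drawer:** it is still open in the same pictures.
- **Scraper block:** it stands upright and lengthwise in the strip. Judging by the tool height at release, its sole is about 5 mm above the box's underside, level with the floor.
- **Box contents and bystanders:** the tailpiece and gauge are still in the box. The bass bar looks to be in its starting place in both views. The weight looks unmoved in the side view, but the arm hid it in the final top view.

No check failed. The only disagreement was one tool box corner, which read about 9 mm differently in the side view and the top view. I left out the side reading, and the fit confirmed that choice.

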